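# Find and mark the balance point of a loaded punch

### The job

The punch lying in the wooden tool rest hides a lead load, and we need its balance point to hang it on one hook. Lay it along the track of the fulcrum block, between the four guide pins, its middle about over the rib, so that its headed end sags onto the block, and let go; then take hold of it again and slide it along over the rib, tail first, until it tips and stays balanced level on the rib alone when let go. Then mark the balance point: leave the brass saddle straddling the punch, sitting down on it, directly over the middle of the rib, with the punch still balanced, and do not disturb the copper pot, hammer or chisel nearby.

Things in the scene. Friction and masses are not known exactly. Their poses are not given: they have to be found in the camera images.
- punch_mid (a point): Middle of the punch, a steel square-tube bar 200 mm long along x, 24 mm wide (y), 28 mm high (z, up); half-way along and up (14 mm above the underside). Tail (x -90 to -100 mm): a stub 16 mm wide, 20 mm high. About 350 g. A lead load fixed unseen inside puts the balance point at x = 18 to 46 mm (towards the head), different every time.
- punch: The same punch and axes; this origin is on its underside, half-way along.
- rest: Wooden tool rest fixed to the bench, origin at the centre of its underside. Base 230 (x) by 90 mm (y), 10 mm thick; the punch lies on it along x, head to +x. The tail lies between two cheeks (x -105 to -45 mm, inner faces at y +-18 mm, tops 39 mm above the bench) that leave no room for fingers; the head half is open. The punch lifts straight out.
- fulcrum: Fulcrum block fixed to the bench, origin at the centre of its underside, 130 (x) by 90 mm (y), top face 42 mm above the bench, a rib across its middle. Four upright guide pins, 10 mm thick, at x +-32, y +-21 mm, reach 68 mm above the bench and leave a 32 mm wide lane for the punch.
- rib_top (a point): Centre of the flat rib top, 50 mm above the bench, axes as the block. The rib runs along y (90 mm), is 18 mm wide (x) and 8 mm high. The punch's track runs along x, either way round. A punch whose balance point is not over the rib leans with one side down on the block's edge (about 0.15 rad); with it over the rib it lies level.
- saddle_tab (a point): Brass saddle, 40 g, an inverted U with an upright tab: 20 mm long (x), 40 wide (y), 62 high, on two 4 mm thick legs, 14 mm tall, with a 32 mm gap (y) that straddles the punch. This point is the tab's centre, 41 mm above the feet, 27 mm above the seat; the tab is 10 mm thick (x), 34 wide (y), 42 high.
- saddle_seat (a point): Same axes: the underside of the saddle's cross piece, centred, 14 mm above its feet; it sits on the top of the punch.
- pot: Conical copper pot standing on the bench, 96 mm wide, 95 mm high; leave alone. Origin under its base.
- hammer: Hammer, 280 mm, lying on the bench; leave alone.
- chisel: Small dark flat chisel, 140 mm, lying on the bench; leave alone.
- punch_head (a point): Centre of the punch's underside at the head end: x = 100 mm, 14 mm below punch_mid. The head is an end plate, x 90 to 100 mm, 36 mm wide, standing 8 mm above the bar, its underside level with the bar's.
There are look-alikes about, which are no part of the job. Several things have the shape of the rest; the one meant has the colours described above.

How it is judged (in metres and radians):
On the way, in this order (a step that is already met when the one before it is completed fails the run):
1. the punch lies along the track over the rib, between the pins, let go, its headed end sagging onto the block (y of punch_mid in the frame of rib_top between -0.012 and 0.012 m and angle between the y axis of punch_mid and the y axis of rib_top, either way round below 0.12 rad and horizontal distance between punch_mid and rib_top below 0.08 m and angle between punch_mid's own z axis and vertical between 0.1 and 0.23 rad and height (world z) of punch_mid between 0.045 and 0.075 m and contact force between the fingers and punch below 0.1 N and height (world z) of punch_head below 0.046 m), for 0.2 s.
2. the robot slides the punch along while it bears on the fulcrum block (contact force between the fingers and punch above 0.5 N and contact force between punch and fulcrum above 0.2 N and linear speed of punch above 0.004 m/s), for 0.1 s.
3. the punch has tipped and lies balanced level on the rib, let go, the saddle not yet on it (y of punch_mid in the frame of rib_top between -0.012 and 0.012 m and angle between the y axis of punch_mid and the y axis of rib_top, either way round below 0.12 rad and horizontal distance between punch_mid and rib_top below 0.08 m and angle between punch_mid's own z axis and vertical below 0.04 rad and z of punch_mid in the frame of rib_top between 0.0105 and 0.0175 m and contact force between the fingers and punch below 0.1 N and horizontal distance between saddle_seat and rib_top above 0.06 m), for 0.3 s.
At the end, for the whole second after the job is handed in: The punch is let go between the guide pins, at rest and balanced on the rib alone, level within 0.04 rad (2.3 degrees). The saddle sits upright, straddling the punch and down on its top, its centre within 10 mm of the rib's middle along the track (y of punch_mid in the frame of rib_top between -0.012 and 0.012 m and angle between the y axis of punch_mid and the y axis of rib_top, either way round below 0.12 rad and horizontal distance between punch_mid and rib_top below 0.08 m and angle between punch_mid's own z axis and vertical below 0.04 rad and z of punch_mid in the frame of rib_top between 0.0105 and 0.0175 m and x of saddle_seat in the frame of rib_top between -0.01 and 0.01 m and y of saddle_seat in the frame of punch_mid between -0.009 and 0.009 m and z of saddle_seat in the frame of punch_mid between 0.01 and 0.018 m and angle between saddle_seat's own z axis and vertical below 0.1 rad and linear speed of punch below 0.02 m/s and angular speed of punch below 0.2 rad/s); the robot touches nothing.
It fails at once if the copper pot, the hammer or the chisel is moved more than 20 mm (distance of any of pot, hammer, chisel from where it was at the start of the episode above 0.02 m).
It also fails if it takes over 72 s, if anything falls off the work surface, if the arm or the gripper's body presses on something with over 40 N, if the wrist force passes 120 N, or if a joint passes its speed limit or range.

### The arm

A 6-joint arm with a two-finger parallel gripper is mounted at the origin on the work surface. World frame = base frame: x ahead of the robot, y to its left, z up, the work surface at z = 0. Lengths are in m, angles in degrees, forces in N, time in s.
With the tool pointing down it reaches from about 0.3 to 0.75 m from the base axis. Payload 8.5 kg.
Tool frame: the origin (TCP) lies at the very end of the fingers, on their centre line; the grasp point (between the pads) lies env.pinch_z behind it (env.pinch_z is the distance from the TCP to the grasp point, in m); z points along the fingers, y is the line along which they close (so a half turn about z gives the same grasp; the last joint's range is limited). The gripper opens to 85 mm and grips with 20 to 120 N. Pads are 22 mm wide; open, the fingers measure 114 mm over their backs; the gripper's body (76 mm by 85 mm) begins 54 mm behind the grasp point. The pads swing forward as they close: fully open they stand 13 mm farther back than shut.
Start: joints at [-84.185, 21.807, 74.336, -0, 83.858, -12.336], TCP at [0.171, -0.523, 0.231] pointing down, gripper open.
Joint ranges: [-178.18, 178.18], [-50.72, 133.34], [12.68, 142.11], [-81.47, 261.47], [9.98, 163.14], [-165.26, 165.26]. Speed limits (degrees/s): [136.94, 136.94, 180, 180, 180, 180].

### API

Orientations are given as a 3x3 rotation matrix whose columns are the frame's x, y, z axes.
In Python, from rig import telemetry, get_image, env gives the robot as it stands. The module is installed in compiled form; this text tells all that it offers.
- The arm moves only by the tool apply_moves, never from a script. Its argument "series" is a list of rows, each a list of 7 numbers: the shift along the tool's x, y, z in mm, then the turn, a rotation vector about the tool's x, y, z in degrees, then the opening, from 0 (shut) to 1 (fully open). A call has 1 to 12 rows; each row shifts and turns the commanded pose from where the row before left it, along the tool's axes as they then stand; what a row does not reach is not made up. A row lasts 1/8 s, in which the tool goes at most 62.5 mm and 10.7 degrees, less where a joint would pass 70% of its speed; a pose out of reach is approached as far as the arm can. A call with a gripper value outside its range is refused whole. The fingers move at their own pace and stop on an object; "grip_force" is the grip in N (left out, the last holds). Time passes only in rows, so rows that do not move let the fingers close. It gives the time, the measured TCP pose, the force, the opening and the grip force at its end, in the units of the state.
- telemetry.observe(): the state, without advancing time (a new reading comes with each control period).
- get_image(name): name is "scene" or "top"; returns a dict with "frame" (480x640x3 uint8, red, green, blue), "z_map" (480x640 float32, m along the optical axis (not along the pixel's ray), 0 where there is no reading), "vertical_fov" (degrees; the focal length in pixels is half the picture's height over the tangent of half this angle, whatever the lens; pixels are square), "cx", "cy" (the principal point, pixels), "dist" ([k1, k2, p1, p2, k3] as OpenCV has them; the pictures are not rectified), "eye" and "attitude" of the camera in the world. Camera axes: x right, y up, looking along -z (the intrinsics and any distortion apply to the point x, -y, -z); pixel columns grow to the right and rows downward; lengths in m; the calibration is good to about 2 mm. A picture is of the moment at which its call begins.
- env.close_job(): hands the job in; it is judged then, once.
The state is a dict: "time_s": time; "q": joint angles; "qvel": joint speeds; "joint_efforts": joint torques, N m; "position": TCP position; "tool_rot": TCP orientation; "ft_force": force on the tool from outside, world axes, zero at the start; "wrist_torque": the same for the moment, N m; "grip_width": finger opening in m; "gripper_force": force on a finger pad.
Only numpy, scipy, OpenCV 4.12 (cv2) and the standard library are available. Lean on these libraries where they do the work, as an engineer would, in place of code of your own. Each camera call takes 0.05 s, during which the arm holds its last target. There are 200 camera calls.

## Working session

There is one attempt and no reset: what is moved stays moved. The work goes in short steps, Python scripts to look and compute and a tool call to move; the robot and the scene stay as the last step left them, time stands still between calls to the robot, and variables do not carry over. Pictures are saved under pics/ and viewed, at most 10 in all, crops included, and the job is handed in when it is done.

Besides the shell and the picture viewer there is one more tool, called after "Emit:" in YAML: its name, and indented under it one key for each argument. apply_moves: Moves the arm, as the interface text tells. Its arguments: {"type":"object","properties":{"series":{"type":"array"},"grip_force":{"type":"number"}},"required":["series"]}

```bash
ls; mkdir -p pics; cat > h.py <<'E'
import numpy as np, cv2
from rig import telemetry, get_image, env
def K(im):
    f=240/np.tan(np.radians(im["vertical_fov"])/2)
    return np.array([[f,0,im["cx"]],[0,f,im["cy"]],[0,0,1.]])
def rays(im,uv):
    p=cv2.undistortPoints(np.array(uv,float).reshape(-1,1,2),K(im),np.array(im["dist"],float)).reshape(-1,2)
    d=np.c_[p[:,0],-p[:,1],-np.ones(len(p))]
    return np.array(im["eye"]),d@np.array(im["attitude"]).T
def onplane(im,uv,z):
    e,d=rays(im,uv); return e+d*((z-e[2])/d[:,2])[:,None]
def cloud(im):
    v,u=np.mgrid[0:480,0:640]
    e,d=rays(im,np.c_[u.ravel(),v.ravel()])
    P=e+d*im["z_map"].ravel()[:,None]
    P[im["z_map"].ravel()==0]=np.nan
    return P.reshape(480,640,3)
E
python3 - <<'E'
from h import *
for n in("scene","top"):
    im=get_image(n); cv2.imwrite(f"pics/{n}0.png",im["frame"][:,:,::-1])
    print(n,im["eye"],im["attitude"],im["vertical_fov"],im["cx"],im["cy"],im["dist"])
    np.save(n+"0.npy",im,allow_pickle=True)
print(env.pinch_z, telemetry.observe())
E
```

```text
pics
scene [1.33696936 0.11436579 0.70316488] [[-0.14064786 -0.61365101  0.77694956]
 [ 0.98984942 -0.1033291   0.09757673]
 [ 0.02040344  0.78278703  0.62195511]] 52.726596544589256 318.6651452068847 240.5184035242697 [-0.10727578  0.          0.          0.          0.        ]
top [0.29941719 0.01186343 1.53067794] [[ 0.01168664  0.98555659 -0.16894268]
 [-0.99992916  0.01113714 -0.00419982]
 [-0.00225762  0.16897979  0.98561693]] 45.704823495643645 314.21408935677107 231.46182935042623 [-0.08159527  0.          0.          0.          0.        ]
0.0187 {'time_s': 0.1, 'q': array([-8.41853788e+01,  2.18382464e+01,  7.43823285e+01, -1.71660376e-03,
        8.38583967e+01, -1.23357667e+01]), 'qvel': array([-0.0552848 , -0.06401446, -0.11995555, -0.06354883, -0.00293398,
       -0.03596383]), 'joint_efforts': array([ 2.71760400e-03, -4.49224198e+01, -2.31658781e+01, -1.99328015e-04,
        3.64939355e-03,  1.46271833e-05]), 'position': array([ 0.17129274, -0.52234726,  0.23075177]), 'tool_rot': array([[ 9.50241162e-01,  3.11515177e-01, -1.69272338e-04],
       [ 3.11515110e-01, -9.50240214e-01,  1.36820395e-03],
       [ 2.65366914e-04, -1.35285461e-03, -9.99999050e-01]]), 'ft_force': array([ 0.48479453,  0.58706241, -0.85202178]), 'wrist_torque': array([-0.00604416,  0.0063141 ,  0.02042502]), 'gripper_force': 0.0, 'grip_width': 0.08532004204459703}
```

View pics/top0.png

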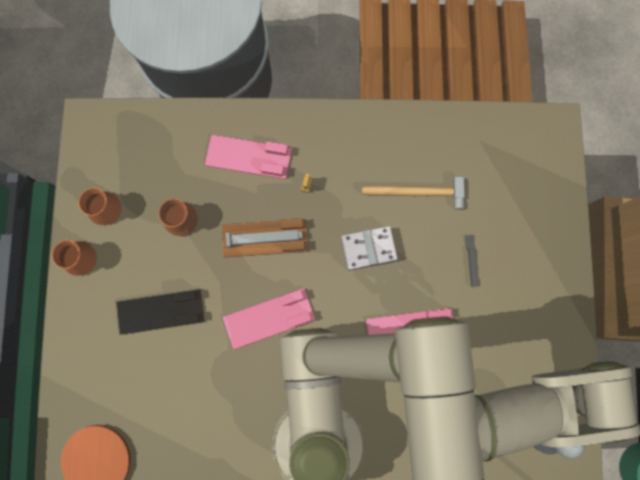

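View pics/scene0.png

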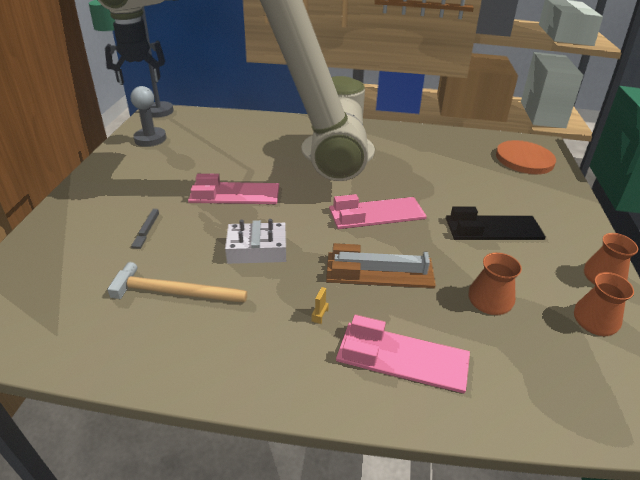

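The top view shows the pink rest look-alikes at (249,157), (269,318) and (410,322), and a black one at (160,312). The brown wooden rest at (265,238) holds the grey punch, with its head to the left. It is the only one with wood colour and a punch, so it is the one meant. The fulcrum is at (370,248), the saddle at (307,183), the hammer at (415,190) and the chisel at (471,260). I'll confirm this in a crop and measure.

```bash
python3 - <<'E'
from h import *
T=np.load("top0.npy",allow_pickle=True).item(); S=np.load("scene0.npy",allow_pickle=True).item()
a=cv2.resize(T["frame"][160:280,210:410],None,fx=4,fy=4,interpolation=cv2.INTER_CUBIC)[:,:800]
cv2.imwrite("pics/crop0.png",a[:,:,::-1])
def rect(P2):
    r=cv2.minAreaRect(P2.astype(np.float32)); return np.round(r[0],4),np.round(r[1],4),round(r[2],2)
for n,im in(("top",T),("scene",S)):
    C=cloud(im); hsv=cv2.cvtColor(im["frame"],cv2.COLOR_RGB2HSV).astype(int)
    print(n,"bench z",np.nanmedian(C[...,2][(abs(C[...,2])<.02)]))
    H,Sa,V=hsv[...,0],hsv[...,1],hsv[...,2]
    x,y,z=C[...,0],C[...,1],C[...,2]
    def box(x0,x1,y0,y1): return (x>x0)&(x<x1)&(y>y0)&(y<y1)
    uv={"top":[(265,238),(370,248),(307,183)],"scene":[(385,265),(256,238),(320,305)]}[n]
    for u,v in uv: print((u,v),C[v,u].round(3))
    c=C[uv[0][1],uv[0][0]]
    m=box(.3,.6,-.3,.3)
    k=m&(Sa<60)&(z>.028)&(z<.06)&(y>0.0)&(y<.28);  print("punch",k.sum(),rect(C[k][:,:2]),np.percentile(z[k],[5,50,95]).round(4))
    k=m&(Sa<60)&(z>.030)&(z<.046)&(y<-.03)&(y>-.25);print("block top",k.sum(),rect(C[k][:,:2]),np.median(z[k]))
    k=m&(Sa<60)&(z>.046)&(z<.056)&(y<-.03)&(y>-.25);print("rib",k.sum(),rect(C[k][:,:2]),np.median(z[k]))
    k=m&(Sa<60)&(z>.058)&(z<.08)&(y<-.03)&(y>-.25);print("pins",k.sum(),rect(C[k][:,:2]))
    k=box(.45,.75,-.1,.15)&(z>.01)&(z<.08)&(H>15)&(H<30)&(Sa>120);print("saddle",k.sum(),rect(C[k][:,:2]),z[k].max() if k.any() else 0)
    k=box(.45,.75,-.1,.15)&(z>.03)&(z<.08)&(H>15)&(H<30)&(Sa>120);print("tab",k.sum(),rect(C[k][:,:2]) if k.any() else 0)
E
```

```text
top bench z -0.0001651722341444728
(265, 238) [0.537 0.149 0.035]
(370, 248) [ 0.511 -0.129  0.05 ]
(307, 183) [0.683 0.039 0.058]
punch 721 (array([0.5365, 0.1524]), array([0.0352, 0.1996]), 3.39) [0.0311 0.0373 0.0447]
block top 1308 (array([ 0.5138, -0.1279]), array([0.0905, 0.1309]), 12.12) 0.04120209652662554
rib 321 (array([ 0.5134, -0.1271]), array([0.0903, 0.1286]), 12.68) 0.04895193873002679
pins 51 (array([ 0.514 , -0.1271]), array([0.0515, 0.0728]), 12.21)
saddle 106 (array([0.6918, 0.0423]), array([0.0185, 0.0411]), 80.29) 0.06807035403726469
tab 64 (array([0.69  , 0.0414]), array([0.0106, 0.0328]), 74.58)
scene bench z 0.00021170326612252044
(385, 265) [0.552 0.159 0.027]
(256, 238) [ 0.535 -0.124  0.05 ]
(320, 305) [0.706 0.041 0.044]
punch 1006 (array([0.5399, 0.1502]), array([0.0364, 0.1989]), 3.45) [0.0301 0.0376 0.0436]
block top 1338 (array([ 0.5155, -0.1293]), array([0.097 , 0.1288]), 11.14) 0.041717829489944014
rib 292 (array([ 0.5146, -0.1302]), array([0.0821, 0.0925]), 89.11) 0.05015017081304263
pins 100 (array([ 0.5151, -0.13  ]), array([0.0535, 0.0734]), 12.02)
saddle 332 (array([0.6932, 0.039 ]), array([0.0208, 0.0435]), 76.47) 0.06488326647910714
tab 190 (array([0.6932, 0.0391]), array([0.0099, 0.0369]), 77.16)
```

View pics/crop0.png

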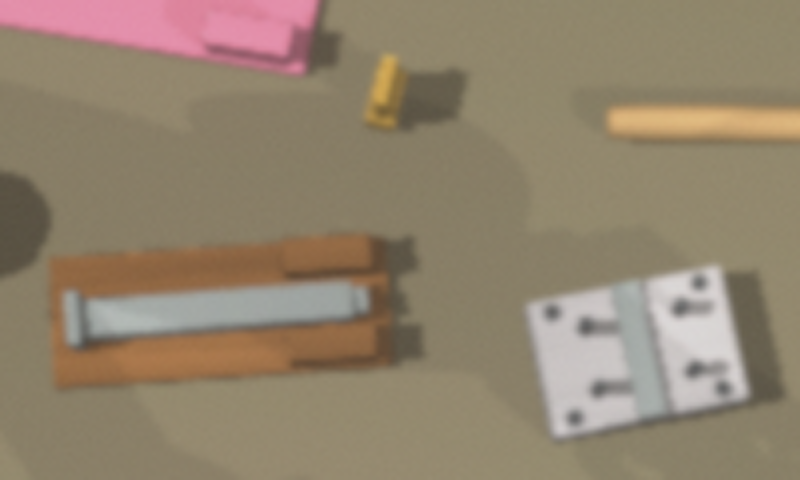

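The crop confirms it: brown rest with the steel punch in it (head left at (75,318), tail between the cheeks at (360,300)), the brass saddle at (385,92), and the fulcrum with its rib at (640,350). I'll turn first, then translate.

Emit:
apply_moves:
  series:
    - [0,0,0,0,0,-9.4,1]
    - [0,0,0,0,0,-9.4,1]
    - [0,0,0,0,0,-9.4,1]
    - [0,0,0,0,0,-9.4,1]
    - [0,0,0,0,0,-9.4,1]
    - [0,0,0,0,0,-9.4,1]
    - [0,0,0,0,0,-9.4,1]
    - [0,0,0,0,0,-9.4,1]
    - [51,31,0,0,0,0,1]
    - [51,31,0,0,0,0,1]
    - [51,31,0,0,0,0,1]
    - [51,31,0,0,0,0,1]
  grip_force: 50

```text
time_s: 1.6
position: [0.2837, -0.3099, 0.2311]
tool_rot: [[-0.058, 0.998, 0.0], [0.998, 0.058, 0.0], [0.0, 0.0, -1.0]]
ft_force: [1.2, -1.1, 0.4]
grip_width: 0.0853
gripper_force: 0.0
```

Emit:
apply_moves:
  series:
    - [51,31,0,0,0,0,1]
    - [51,31,0,0,0,0,1]
    - [51,31,0,0,0,0,1]
    - [51,31,0,0,0,0,1]
    - [51,31,0,0,0,0,1]
    - [51,31,0,0,0,0,1]
    - [51,31,0,0,0,0,1]
    - [51,31,0,0,0,0,1]
    - [51,31,0,0,0,0,1]
    - [0,0,50,0,0,0,1]
    - [0,0,50,0,0,0,1]
    - [0,0,0,0,0,0,1]

```text
time_s: 3.1
position: [0.5331, 0.1627, 0.1284]
tool_rot: [[-0.059, 0.998, -0.008], [0.998, 0.059, -0.001], [-0.0, -0.008, -1.0]]
ft_force: [-0.1, -0.5, 0.8]
grip_width: 0.0855
gripper_force: 0.0
```

```bash
cat >> h.py <<'E'
def to(x,y,z,head):
    s=telemetry.observe(); R=np.array(s["tool_rot"]); p=np.array(s["position"])
    h=np.degrees(np.arctan2(R[1,0],R[0,0]))
    print("t",round(s["time_s"],2),"p",p.round(4),"head",h.round(2),"tilt z",R[:,2].round(4),"w",round(s["grip_width"],4),"q",np.round(s["q"],1))
    print(" tool-axes mm",(R.T@(np.array([x,y,z])-p)*1000).round(1),"turn z",round(h-head,2))
def ft(n=15):
    F=[]
    for i in range(n):
        get_image("top"); s=telemetry.observe(); R=np.array(s["tool_rot"])
        F.append(np.r_[R.T@s["ft_force"],R.T@s["wrist_torque"],s["wrist_torque"]])
    F=np.array(F); print("F tool",F.mean(0)[:3].round(3),"T(as given,in tool)",F.mean(0)[3:6].round(4),"T raw",F.mean(0)[6:].round(4),"std",F.std(0).round(4)[[0,2,3,4]])
E
python3 - <<'E'
from h import *
to(.537,.166,.0155,93.4); ft()
E
```

```text
t 3.1 p [0.5331 0.1627 0.1284] head 93.36 tilt z [-7.8e-03 -7.0e-04 -1.0e+00] w 0.0855 q [ 4.8 28.1 82.1 -0.  70.2  1.4]
 tool-axes mm [  3.1   5.  112.9] turn z -0.04
F tool [-0.278 -0.03  -0.376] T(as given,in tool) [ 0.0059 -0.0047 -0.0042] T raw [-0.005   0.0056  0.0042] std [0.5169 0.6653 0.0327 0.0324]
```

Emit:
apply_moves:
  series:
    - [3,5,30,0,0,0,1]
    - [0,0,30,0,0,0,1]
    - [0,0,10,0,0,0,1]
    - [0,0,0,0,0,0,1]

```text
time_s: 4.35
position: [0.5397, 0.1661, 0.0613]
tool_rot: [[-0.058, 0.998, -0.001], [0.998, 0.058, -0.0], [-0.0, -0.001, -1.0]]
ft_force: [-0.7, -0.2, 0.5]
grip_width: 0.0857
gripper_force: 0.0
```

```bash
python3 - <<'E'
from h import *
to(.537,.166,.0155,93.4)
E
```

```text
t 4.35 p [0.5397 0.1661 0.0613] head 93.35 tilt z [-5.e-04 -1.e-04 -1.e+00] w 0.0857 q [ 5.1 33.4 85.6 -0.  61.1  1.7]
 tool-axes mm [ 0.1 -2.7 45.8] turn z -0.05
```

Emit:
apply_moves:
  series:
    - [0,-2,20,0,0,0,1]
    - [0,0,20,0,0,0,1]
    - [0,0,6,0,0,0,1]
    - [0,0,0,0,0,0,1]
    - [0,0,0,0,0,0,0]
    - [0,0,0,0,0,0,0]
    - [0,0,0,0,0,0,0]
    - [0,0,0,0,0,0,0]
    - [0,0,0,0,0,0,0]
    - [0,0,0,0,0,0,0]
  grip_force: 60

```text
time_s: 5.6
position: [0.5381, 0.1661, 0.0159]
tool_rot: [[-0.059, 0.998, 0.001], [0.998, 0.059, 0.0], [0.0, 0.001, -1.0]]
ft_force: [-0.7, -0.3, 6.2]
grip_width: 0.023
gripper_force: 61.1
```

Emit:
apply_moves:
  series:
    - [0,0,-10,0,0,0,0]
    - [0,0,-30,0,0,0,0]
    - [0,0,-40,0,0,0,0]
    - [0,0,-20,0,0,0,0]
    - [0,0,0,0,0,0,0]
    - [0,0,0,0,0,0,0]
    - [0,0,0,0,0,0,0]

```text
time_s: 6.48
position: [0.5371, 0.1659, 0.1141]
tool_rot: [[-0.058, 0.998, -0.002], [0.998, 0.058, -0.0], [-0.0, -0.002, -1.0]]
ft_force: [0.1, -0.8, -3.3]
grip_width: 0.0228
gripper_force: 60.1
```

```bash
python3 - <<'E'
from h import *
ft(50)
im=get_image("scene"); np.save("scene1.npy",im,allow_pickle=True)
T=get_image("top"); C=cloud(T); R=np.array(telemetry.observe()["tool_rot"]); p=np.array(telemetry.observe()["position"])
C2=cloud(im); hsv=cv2.cvtColor(im["frame"],cv2.COLOR_RGB2HSV)
L=(C2-p)@R
k=(abs(L[...,0])<.14)&(abs(L[...,1])<.022)&(L[...,2]>-.035)&(L[...,2]<.015)&(hsv[...,1]<70)&(hsv[...,2]>90)
print(k.sum(), np.percentile(L[k],[1,5,50,95,99],axis=0).round(4))
cv2.imwrite("pics/held.png",cv2.resize(im["frame"][150:310,300:500],None,fx=4,fy=3.75)[:,:,::-1])
to(.5146,-.1286,.116,102.1)
E
```

```text
F tool [ 0.02  -0.108  3.508] T(as given,in tool) [ 0.0007 -0.0342  0.0004] T raw [-0.0342 -0.0013 -0.0004] std [0.5236 0.4931 0.0262 0.0272]
1626 [[-0.1141 -0.0119 -0.0306]
 [-0.1043 -0.0084 -0.0246]
 [-0.0232  0.0105 -0.0167]
 [ 0.0754  0.0157  0.0034]
 [ 0.0806  0.018   0.0053]]
t 9.07 p [0.5377 0.166  0.1153] head 93.36 tilt z [-0.  0. -1.] w 0.0231 q [ 5.1 29.3 82.5  0.  68.2  1.7]
 tool-axes mm [-292.7  -40.3   -0.7] turn z -8.74
```

View pics/held.png

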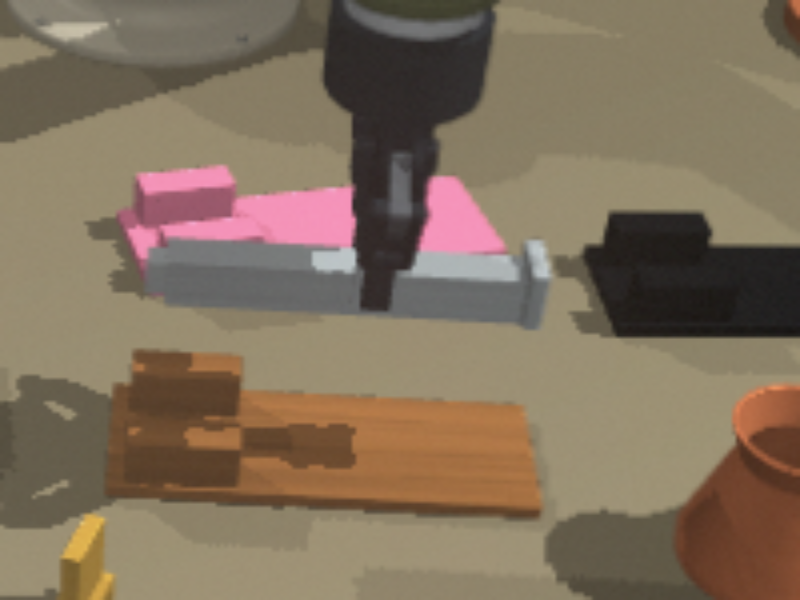

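The view shows the punch held level in the gripper, tail at (150,270), head at (540,285), fingers at (378,285). The fingers grip about 15.5 mm head-side of the middle. The wrist moment puts the centre of gravity another 9.5 mm towards the head, so b ≈ 25 mm. Next I carry it over the block.

Emit:
apply_moves:
  series:
    - [0,0,-10,0,0,0,0]
    - [0,0,0,0,0,-8.7,0]
    - [-54,-17,0,0,0,0,0]
    - [-54,-17,0,0,0,0,0]
    - [-54,-17,0,0,0,0,0]
    - [-54,-17,0,0,0,0,0]
    - [-54,-17,0,0,0,0,0]
    - [0,0,0,0,0,0,0]
    - [0,0,0,0,0,0,0]
    - [0,0,0,0,0,0,0]

```text
time_s: 10.32
position: [0.5111, -0.1147, 0.1256]
tool_rot: [[-0.21, 0.978, 0.0], [0.978, 0.21, 0.0], [0.0, 0.0, -1.0]]
ft_force: [1.1, -0.2, -3.7]
grip_width: 0.023
gripper_force: 60.0
```

```bash
python3 - <<'E'
from h import *
to(.5120,-.1164,.0555,102.1)
ft(20)
E
```

```text
t 10.32 p [ 0.5111 -0.1147  0.1256] head 102.14 tilt z [ 2.e-04  1.e-04 -1.e+00] w 0.023 q [-25.6  25.2  88.    0.   66.8 -37.8]
 tool-axes mm [-1.8  0.5 70.1] turn z 0.04
F tool [ 0.076 -0.083  3.482] T(as given,in tool) [ 0.0026 -0.0336 -0.    ] T raw [-0.0334 -0.0045  0.    ] std [0.6569 0.3648 0.023  0.0269]
```

Emit:
apply_moves:
  series:
    - [-2,0.5,30,0,0,0,0]
    - [0,0,26,0,0,0,0]
    - [0,0,0,0,-8.2,0,0]
    - [0,0,0,0,0,0,0]
    - [1,0,7,0,0,0,0]
    - [0,0,0,0,0,0,0]
    - [0,0,0,0,0,0,0]

```text
time_s: 12.2
position: [0.512, -0.1182, 0.0623]
tool_rot: [[-0.206, 0.978, 0.03], [0.968, 0.208, -0.139], [-0.142, 0.0, -0.99]]
ft_force: [-0.0, -1.0, -3.1]
grip_width: 0.0225
gripper_force: 60.0
```

```bash
python3 - <<'E'
from h import *
to(.5120,-.1164,.0555,102.1)
for n in("scene","top"):
    im=get_image(n); np.save(n+"2.npy",im,allow_pickle=True)
    c=im["frame"][190:310,190:350] if n=="scene" else im["frame"][180:300,300:460]
    cv2.imwrite(f"pics/{n}2.png",cv2.resize(c,None,fx=4,fy=4)[:,:,::-1])
cv2.imwrite("pics/both2.png",cv2.hconcat([cv2.resize(cv2.imread(f"pics/{n}2.png"),(400,300)) for n in("scene","top")]))
E
```

```text
t 12.2 p [ 0.512  -0.1182  0.0623] head 102.01 tilt z [ 0.0298 -0.139  -0.9898] w 0.0225 q [-22.6  29.4  94.5  -8.6  51.8 -29.5]
 tool-axes mm [2.7 0.4 6.5] turn z -0.09
```

View pics/both2.png

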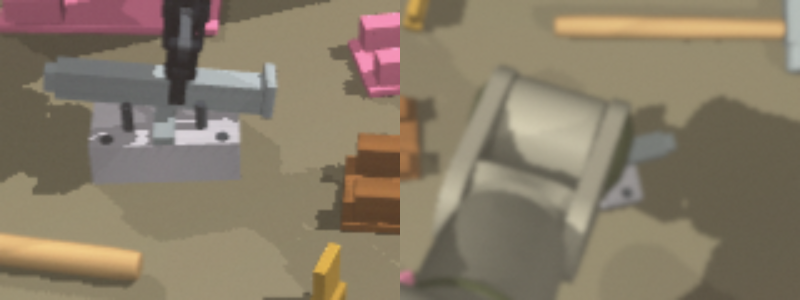

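The view shows the punch tilted head-down above the block, between the pins (pins at (127,115) and (201,115)), with the fingers at (178,80) over the rib. I'll lower it to contact.

Emit:
apply_moves:
  series:
    - [2,0,4,0,0,0,0]
    - [0,0,1.5,0,0,0,0]
    - [0,0,0,0,0,0,0]
    - [0,0,0,0,0,0,0]

```text
time_s: 12.8
position: [0.5117, -0.1165, 0.0565]
tool_rot: [[-0.207, 0.978, 0.03], [0.968, 0.209, -0.139], [-0.143, 0.0, -0.99]]
ft_force: [-0.4, -0.5, -4.1]
grip_width: 0.0225
gripper_force: 60.0
```

```bash
python3 - <<'E'
from h import *
to(.5120,-.1164,.0555,102.1); ft(6)
E
```

```text
t 12.8 p [ 0.5117 -0.1165  0.0565] head 102.05 tilt z [ 0.0298 -0.1395 -0.9898] w 0.0225 q [-22.4  29.8  94.9  -8.7  50.9 -29.2]
 tool-axes mm [0.2 0.4 1. ] turn z -0.05
F tool [0.28  0.498 3.319] T(as given,in tool) [ 0.0104  0.0969 -0.0001] T raw [ 0.0926  0.0303 -0.0014] std [0.1705 0.5252 0.0124 0.0242]
```

Emit:
apply_moves:
  series:
    - [0,0,0.8,0,0,0,0]
    - [0,0,0,0,0,0,0]
    - [0,0,0,0,0,0,0.3]
    - [0,0,0,0,0,0,0.6]
    - [0,0,0,0,0,0,0.8]
    - [0,0,0,0,0,0,0.8]
    - [0,0,0,0,0,0,0.8]
    - [0,0,0,0,0,0,0.8]
    - [0,0,0,0,0,0,0.8]
    - [0,0,0,0,0,0,0.8]

```text
time_s: 14.35
position: [0.5117, -0.1166, 0.0557]
tool_rot: [[-0.207, 0.978, 0.03], [0.968, 0.209, -0.139], [-0.143, 0.0, -0.99]]
ft_force: [0.3, 0.3, -0.5]
grip_width: 0.0683
gripper_force: 0.0
```

```bash
cat >> h.py <<'E'
def punch(tag=None):
    im=get_image("scene"); C=cloud(im); hsv=cv2.cvtColor(im["frame"],cv2.COLOR_RGB2HSV)
    a=np.radians(102.1); u=np.array([np.cos(a),np.sin(a)]); v=np.array([np.sin(a),-np.cos(a)])
    d=C[...,:2]-[.5146,-.1286]; U=d@u; V=d@v; Z=C[...,2]
    k=(abs(U)<.15)&(abs(V)<.03)&(Z>.05)&(Z<.11)&(hsv[...,1]<70)&(hsv[...,2]>75)
    for lo in range(-130,115,20):
        j=k&(U*1000>=lo)&(U*1000<lo+20)&(abs(V)<.011)
        if j.sum()>8: print(lo+10,"top z",np.percentile(Z[j],90).round(4),j.sum(),end=" | ")
    j=k|((abs(U)>.07)&(abs(U)<.15)&(abs(V)<.03)&(Z>.02)&(Z<.11)&(hsv[...,1]<70)&(hsv[...,2]>75))
    r=cv2.minAreaRect(C[j][:,:2].astype(np.float32)); print("\nends",np.percentile(U[j],[.5,99.5]).round(4),"V",np.percentile(V[j],[1,99]).round(4),r[1],r[2])
    if tag: cv2.imwrite(f"pics/{tag}.png",cv2.resize(im["frame"][170:320,180:380],None,fx=4,fy=4)[:,:,::-1])
E
python3 - <<'E'
from h import *
to(.5120,-.1164,.0555,102.1); punch("rel1")
E
```

```text
t 14.35 p [ 0.5117 -0.1166  0.0557] head 102.05 tilt z [ 0.0298 -0.1395 -0.9898] w 0.0683 q [-22.4  29.9  95.   -8.7  50.8 -29.2]
 tool-axes mm [0.2 0.4 0.2] turn z -0.05
-100 top z 0.0887 50 | -80 top z 0.0923 59 | -60 top z 0.0897 76 | -40 top z 0.0866 76 | -20 top z 0.083 95 | 0 top z 0.0811 64 | 40 top z 0.0744 97 | 60 top z 0.072 108 | 80 top z 0.0696 96 | 100 top z 0.0747 25 | 
ends [-0.0992  0.097 ] V [-0.0137  0.0236] (0.05160146951675415, 0.19962911307811737) 17.6809139251709
```

View pics/rel1.png

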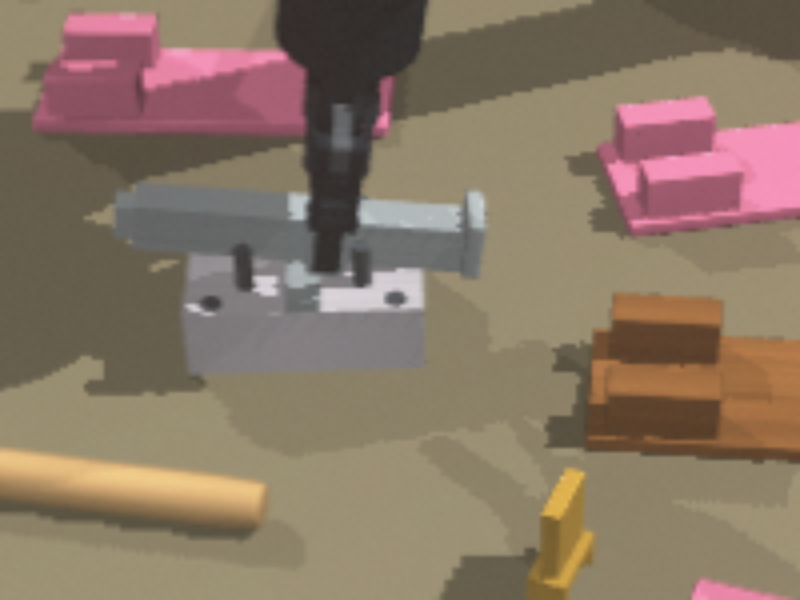

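The punch lies head-down at about 0.142 rad between the pins, tail at (120,212), head resting past the block's edge at (480,235), with the fingers clear. Now I regrasp and slide it tail first about 21 mm.

Emit:
apply_moves:
  series:
    - [0,0,0,0,0,0,0]
    - [0,0,0,0,0,0,0]
    - [0,0,0,0,0,0,0]
    - [0,0,0,0,0,0,0]
    - [0,0,0.4,0,0,0,0]
    - [-3,0,0,0,0,0,0]
    - [-3,0,0,0,0,0,0]
    - [-3,0,0,0,0,0,0]
    - [-3,0,0,0,0,0,0]
    - [-3,0,0,0,0,0,0]
    - [-3,0,0,0,0,0,0]
    - [-3,0,0,0,0,0,0]
  grip_force: 40

```text
time_s: 15.9
position: [0.5154, -0.1356, 0.0583]
tool_rot: [[-0.207, 0.978, 0.029], [0.968, 0.209, -0.137], [-0.14, -0.001, -0.99]]
ft_force: [-2.2, 8.3, 5.1]
grip_width: 0.0234
gripper_force: 42.0
```

```bash
python3 - <<'E'
from h import *
to(.5120,-.1164,.0555,102.1); punch(); ft(4)
E
```

```text
t 15.9 p [ 0.5154 -0.1356  0.0583] head 102.04 tilt z [ 0.0286 -0.137  -0.9902] w 0.0234 q [-24.3  30.2  93.6  -8.3  51.7 -31.4]
 tool-axes mm [19.7  0.7  0.1] turn z -0.06
-120 top z 0.0911 61 | -100 top z 0.0934 81 | -80 top z 0.0912 89 | -60 top z 0.088 88 | -40 top z 0.0858 94 | -20 top z 0.083 61 | 0 top z 0.0776 34 | 20 top z 0.0775 97 | 40 top z 0.0752 102 | 60 top z 0.0727 99 | 80 top z 0.0788 26 | 
ends [-0.1203  0.0774] V [-0.0141  0.0249] (0.05216702073812485, 0.2015492022037506) 17.877382278442383
F tool [ 5.131 -0.734 -7.06 ] T(as given,in tool) [ 0.144   1.1785 -0.0251] T raw [1.1221 0.3887 0.004 ] std [0.4419 0.593  0.0188 0.0257]
```

Emit:
apply_moves:
  series:
    - [0,0,-0.6,0,0,0,0]
    - [0,0,0,0,0,0,0]
    - [0,0,0,0,0,0,0]
    - [0,0,0,0,0,0,0.4]
    - [0,0,0,0,0,0,0.8]
    - [0,0,0,0,0,0,0.8]
    - [0,0,0,0,0,0,0.8]
    - [0,0,0,0,0,0,0.8]
    - [0,0,0,0,0,0,0.8]
    - [0,0,0,0,0,0,0.8]

```text
time_s: 17.4
position: [0.516, -0.1369, 0.0589]
tool_rot: [[-0.207, 0.978, 0.03], [0.968, 0.209, -0.139], [-0.143, -0.0, -0.99]]
ft_force: [0.6, -0.2, 0.3]
grip_width: 0.0682
gripper_force: 0.0
```

```bash
python3 - <<'E'
from h import *
to(.5120,-.1164,.0555,102.1); punch("rel2")
E
```

```text
t 17.4 p [ 0.516  -0.1369  0.0589] head 102.05 tilt z [ 0.0297 -0.1395 -0.9898] w 0.0682 q [-24.3  30.2  93.5  -8.4  51.7 -31.4]
 tool-axes mm [21.2  0.4  0.4] turn z -0.05
-120 top z 0.0827 62 | -100 top z 0.0832 73 | -80 top z 0.082 81 | -60 top z 0.0818 89 | -40 top z 0.081 93 | -20 top z 0.0797 49 | 0 top z 0.0786 38 | 20 top z 0.0785 108 | 40 top z 0.0775 108 | 60 top z 0.0827 103 | 80 top z 0.0854 17 | 
ends [-0.1236  0.0748] V [-0.0131  0.0241] (0.046231575310230255, 0.2001572698354721) 14.646997451782227
```

View pics/rel2.png

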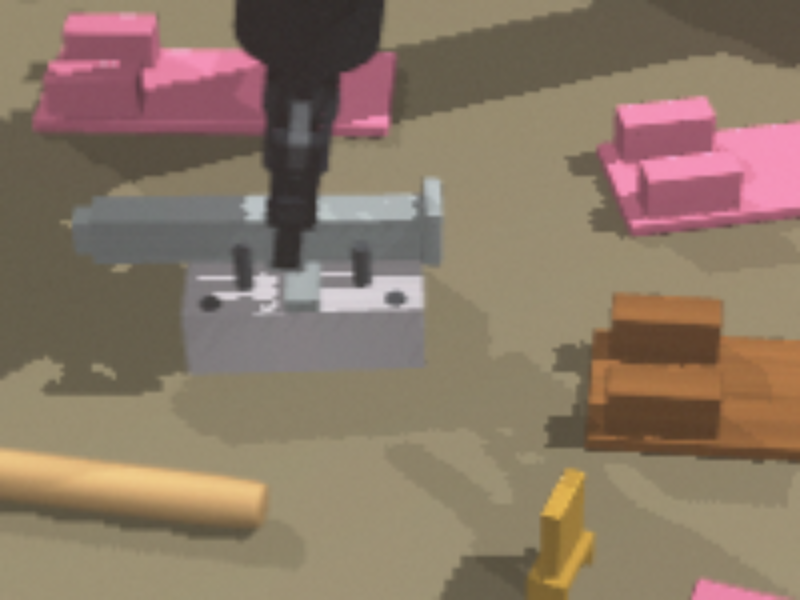

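The punch has tipped to nearly level (tail at (75,230), head at (432,222)) with the fingers open. I'll check that it has settled.

Emit:
apply_moves:
  series:
    - [0,0,0,0,0,0,0.9]
    - [0,0,0,0,0,0,0.9]
    - [0,0,0,0,0,0,0.9]
    - [0,0,0,0,0,0,0.9]

```text
time_s: 17.95
position: [0.516, -0.1369, 0.0589]
tool_rot: [[-0.207, 0.978, 0.03], [0.968, 0.209, -0.139], [-0.143, -0.0, -0.99]]
ft_force: [-0.0, -0.1, -0.1]
grip_width: 0.077
gripper_force: 0.0
```

```bash
python3 - <<'E'
from h import *
punch()
E
```

```text
-120 top z 0.0778 66 | -100 top z 0.0793 74 | -80 top z 0.079 84 | -60 top z 0.0792 98 | -40 top z 0.0792 80 | -20 top z 0.0794 47 | 0 top z 0.0781 35 | 20 top z 0.0792 101 | 40 top z 0.0791 118 | 60 top z 0.0856 106 | 80 top z 0.0875 12 | 
ends [-0.1242  0.073 ] V [-0.0145  0.024 ] (0.04796086251735687, 0.19951671361923218) 14.656441688537598
```

The punch is level on the rib (top at 0.079 m all along) and the middle is at about -25 mm, as the wrist moment predicted. I'll retreat and go for the saddle.

Emit:
apply_moves:
  series:
    - [0,0,-10,0,0,0,1]
    - [0,0,-30,0,0,0,1]
    - [0,0,-50,0,0,0,1]
    - [0,0,0,0,8.2,0,1]
    - [0,0,0,0,0,8.3,1]
    - [0,0,0,0,0,8.4,1]
    - [0,0,0,0,0,8.4,1]
    - [50,34,0,0,0,0,1]
    - [50,34,0,0,0,0,1]
    - [50,34,0,0,0,0,1]
    - [50,34,0,0,0,0,1]
    - [0,0,0,0,0,0,1]

```text
time_s: 19.5
position: [0.6924, 0.043, 0.1475]
tool_rot: [[0.222, 0.975, 0.0], [0.975, -0.222, 0.0], [0.001, 0.0, -1.0]]
ft_force: [-0.9, -0.4, -1.3]
grip_width: 0.0857
gripper_force: 0.0
```

Emit:
apply_moves:
  series:
    - [0,0,0,0,0,0,1]
    - [0,0,0,0,0,0,1]
    - [0,0,0,0,0,0,1]

```text
time_s: 19.88
position: [0.6905, 0.0389, 0.1486]
tool_rot: [[0.227, 0.974, 0.0], [0.974, -0.227, -0.0], [-0.0, 0.0, -1.0]]
ft_force: [-1.0, 0.2, -0.3]
grip_width: 0.0854
gripper_force: 0.0
```

```bash
python3 - <<'E'
from h import *
to(.692,.0405,.027,77); punch()
T=get_image("top"); C=cloud(T); 
S=get_image("scene"); C2=cloud(S); hsv=cv2.cvtColor(S["frame"],cv2.COLOR_RGB2HSV)
k=(hsv[...,0]>15)&(hsv[...,0]<32)&(hsv[...,1]>110)&(C2[...,2]>.03)&(C2[...,2]<.075)&(abs(C2[...,0]-.69)<.05)&(abs(C2[...,1]-.04)<.05)
r=cv2.minAreaRect(C2[k][:,:2].astype(np.float32));print("tab",k.sum(),r)
# block rect from both views again using top image (arm away)
hs=cv2.cvtColor(T["frame"],cv2.COLOR_RGB2HSV)
a=np.radians(102.1); u=np.array([np.cos(a),np.sin(a)]); v=np.array([np.sin(a),-np.cos(a)])
d=C[...,:2]-[.5146,-.1286];U=d@u;V=d@v;Z=C[...,2]
k=(hs[...,1]<70)&(hs[...,2]>75)&(Z>.065)&(Z<.1)&(abs(U)<.15)&(abs(V)<.04)
print("top view punch U",np.percentile(U[k],[.5,99.5]).round(4),"V bar",np.percentile(V[k&(U<.05)],[2,98]).round(4),k.sum())
k=(hs[...,1]<70)&(hs[...,2]>75)&(Z>.034)&(Z<.055)&(abs(U)<.09)&(abs(V)<.06)
print("block",U[k].min(),U[k].max(),V[k].min(),V[k].max())
E
```

```text
t 19.88 p [0.6905 0.0389 0.1486] head 76.88 tilt z [ 3.e-04 -1.e-04 -1.e+00] w 0.0854 q [-6.6 39.7 56.1 -0.  84.2  6.6]
 tool-axes mm [  1.9   1.  121.6] turn z -0.12
-120 top z 0.0784 63 | -100 top z 0.0796 75 | -80 top z 0.0792 88 | -60 top z 0.0792 84 | -40 top z 0.0794 86 | -20 top z 0.0793 101 | 0 top z 0.0788 112 | 20 top z 0.0794 110 | 40 top z 0.079 112 | 60 top z 0.0848 111 | 80 top z 0.0869 12 | 
ends [-0.1239  0.0729] V [-0.0138  0.0245] (0.044428445398807526, 0.1989651471376419) 12.937411308288574
tab 191 ((0.6925151944160461, 0.03907892853021622), (0.010969803668558598, 0.038200728595256805), 79.6302261352539)
top view punch U [-0.1193  0.0766] V bar [-0.0194  0.0189] 790
block -0.08612942251231637 0.06642306091893552 -0.045708543704434584 0.04467376002576986
```

Emit:
apply_moves:
  series:
    - [1,1,40,0,0,0,1]
    - [0,0,40,0,0,0,1]
    - [0,0,25,0,0,0,1]
    - [0,0,16,0,0,0,1]
    - [0,0,0,0,0,0,1]
    - [0,0,0,0,0,0,0]
    - [0,0,0,0,0,0,0]
    - [0,0,0,0,0,0,0]
    - [0,0,0,0,0,0,0]
    - [0,0,0,0,0,0,0]
    - [0,0,0,0,0,0,0]
  grip_force: 30

```text
time_s: 21.4
position: [0.6924, 0.0405, 0.0278]
tool_rot: [[0.226, 0.974, 0.001], [0.974, -0.226, -0.0], [0.0, 0.001, -1.0]]
ft_force: [-1.6, -0.2, 5.9]
grip_width: 0.0337
gripper_force: 30.8
```

Emit:
apply_moves:
  series:
    - [0,0,-20,0,0,0,0]
    - [0,0,-50,0,0,0,0]
    - [0,0,-60,0,0,0,0]
    - [0,0,0,0,0,0,0]
    - [0,0,0,0,0,0,0]
    - [0,0,0,0,0,0,0]

```text
time_s: 22.15
position: [0.6915, 0.0405, 0.155]
tool_rot: [[0.226, 0.974, -0.003], [0.974, -0.226, 0.0], [-0.0, -0.003, -1.0]]
ft_force: [0.6, 0.5, 0.0]
grip_width: 0.0334
gripper_force: 30.4
```

```bash
python3 - <<'E'
from h import *
to(.5146,-.1286,.16,102.05)
s=telemetry.observe();R=np.array(s["tool_rot"]);p=np.array(s["position"])
S=get_image("scene"); C2=cloud(S); hsv=cv2.cvtColor(S["frame"],cv2.COLOR_RGB2HSV)
L=(C2-p)@R
k=(hsv[...,0]>15)&(hsv[...,0]<32)&(hsv[...,1]>110)&(abs(L)<.06).all(-1)
print(k.sum(),np.percentile(L[k],[1,5,50,95,99],axis=0).round(4))
kk=k&(L[...,2]<.008); print("tab only",kk.sum(),cv2.minAreaRect(L[kk][:,:2].astype(np.float32)))
kk=k&(L[...,2]>.012); print("lower",kk.sum(),cv2.minAreaRect(L[kk][:,:2].astype(np.float32)))
vv,uu=np.where(k); c=S["frame"][max(0,int(vv.mean())-60):int(vv.mean())+60,int(uu.mean())-80:int(uu.mean())+80]
cv2.imwrite("pics/sad.png",cv2.resize(c,None,fx=4,fy=4)[:,:,::-1])
E
```

```text
t 22.15 p [0.6915 0.0405 0.155 ] head 76.95 tilt z [-3.4e-03  4.0e-04 -1.0e+00] w 0.0334 q [-6.4 39.6 55.1  0.  85.5  6.6]
 tool-axes mm [-204.7 -134.2   -4.4] turn z -25.1
257 [[-0.0118 -0.019  -0.0342]
 [-0.01   -0.0171 -0.0313]
 [ 0.003   0.0135  0.0089]
 [ 0.0081  0.0211  0.0262]
 [ 0.0085  0.0219  0.0276]]
tab only 109 ((-0.0015992354601621628, 0.0017959866672754288), (0.038863297551870346, 0.021591704338788986), 85.93394470214844)
lower 98 ((0.0052871862426400185, 0.0040232352912425995), (0.01874648779630661, 0.044851887971162796), 25.511886596679688)
```

View pics/sad.png

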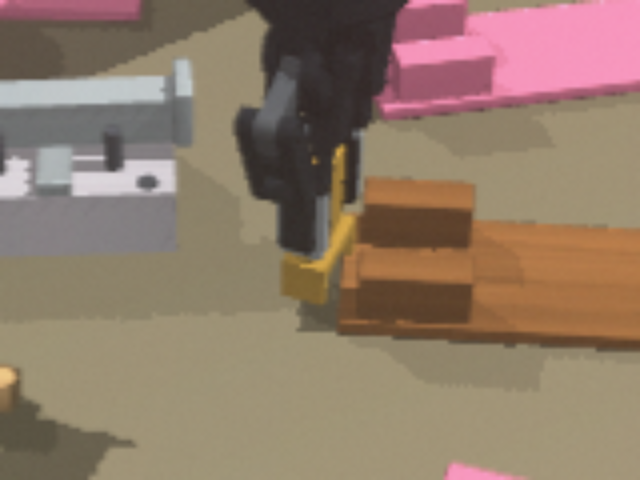

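The saddle is held upright by the tab (tab at (340,180), foot at (305,280)), and its centre is about -1.5 mm along tool x. I'll carry it over the rib.

Emit:
apply_moves:
  series:
    - [0,0,0,0,0,-8.4,0]
    - [0,0,0,0,0,-8.4,0]
    - [0,0,0,0,0,-8.3,0]
    - [-32,-52,0,0,0,0,0]
    - [-32,-52,0,0,0,0,0]
    - [-32,-52,0,0,0,0,0]
    - [-31,-52,0,0,0,0,0]
    - [0,0,0,0,0,0,0]
    - [0,0,0,0,0,0,0]
    - [0,0,0,0,0,0,0]
    - [0,0,0,0,0,0,0]

```text
time_s: 23.58
position: [0.5158, -0.1264, 0.1567]
tool_rot: [[-0.21, 0.978, -0.0], [0.978, 0.21, 0.0], [0.0, -0.0, -1.0]]
ft_force: [-0.1, 0.1, 0.2]
grip_width: 0.0337
gripper_force: 30.5
```

```bash
cat >> h.py <<'E'
def sad(f):
    s=telemetry.observe();R=np.array(s["tool_rot"]);p=np.array(s["position"])
    S=get_image("scene"); C2=cloud(S); hsv=cv2.cvtColor(S["frame"],cv2.COLOR_RGB2HSV)
    L=(C2-p)@R; k=(hsv[...,0]>15)&(hsv[...,0]<32)&(hsv[...,1]>110)&(abs(L)<.06).all(-1)
    print("saddle in tool",k.sum(),np.percentile(L[k],[1,50,99],axis=0).round(4).tolist())
    a=np.radians(102.1); u=np.array([np.cos(a),np.sin(a)]); v=np.array([np.sin(a),-np.cos(a)])
    d=C2[k][:,:2]-[.5146,-.1286]; print("in rib U,V,z",np.percentile(np.c_[d@u,d@v,C2[k][:,2]],[1,50,99],axis=0).round(4).tolist())
    vv,uu=np.where(k); c=S["frame"][int(vv.mean())-60:int(vv.mean())+60,int(uu.mean())-80:int(uu.mean())+80]
    cv2.imwrite(f,cv2.resize(c,None,fx=4,fy=4)[:,:,::-1])
E
python3 - <<'E'
from h import *
to(.5139,-.1272,.0918,102.1); sad("pics/sad2.png"); punch()
E
```

```text
t 23.57 p [ 0.5158 -0.1264  0.1567] head 102.14 tilt z [-3.e-04  2.e-04 -1.e+00] w 0.0337 q [-26.6  23.8  84.4   0.   71.8 -38.7]
 tool-axes mm [-0.4 -2.  64.9] turn z 0.04
saddle in tool 93 [[-0.0109, 0.0014, 0.0046], [-0.001, 0.0184, 0.0142], [0.0076, 0.0219, 0.0268]]
in rib U,V,z [[-0.0089, 0.003, 0.1299], [0.001, 0.02, 0.1425], [0.0095, 0.0235, 0.1521]]
-120 top z 0.0778 66 | -100 top z 0.0792 70 | -80 top z 0.0792 81 | -60 top z 0.0789 93 | -40 top z 0.0794 82 | -20 top z 0.0789 101 | 0 top z 0.0793 114 | 20 top z 0.079 120 | 40 top z 0.0791 106 | 60 top z 0.0859 105 | 80 top z 0.0867 12 | 
ends [-0.1239  0.0729] V [-0.0137  0.0242] (0.0473121702671051, 0.19977523386478424) 14.141651153564453
```

View pics/sad2.png

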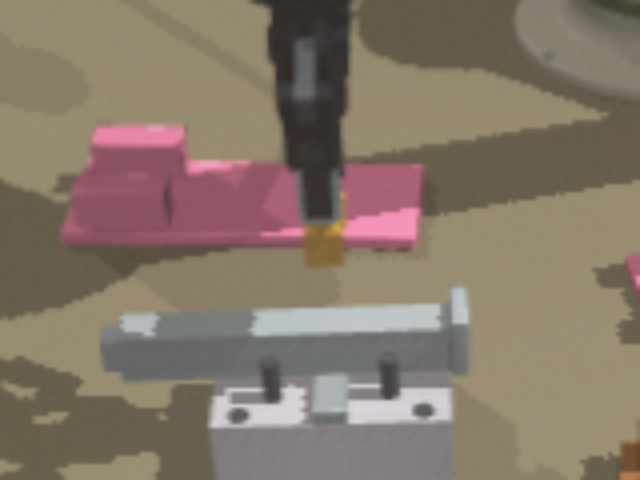

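The saddle (323,245) hangs over the level punch and the rib (330,397), centred along the track. Next, a check of the lateral offset of the bar.

```bash
python3 - <<'E'
from h import *
a=np.radians(102.1); u=np.array([np.cos(a),np.sin(a)]); v=np.array([np.sin(a),-np.cos(a)])
for n in("scene","top"):
    S=get_image(n); C=cloud(S); hsv=cv2.cvtColor(S["frame"],cv2.COLOR_RGB2HSV)
    d=C[...,:2]-[.5146,-.1286];U=d@u;V=d@v;Z=C[...,2]
    for lo,hi in((-.085,-.045),(-.045,-.015),(.0,.03),(.03,.06)):
        k=(U>lo)&(U<hi)&(abs(V)<.04)&(Z>.0765)&(Z<.083)&(hsv[...,1]<70)&(hsv[...,2]>75)
        if k.sum()>10: print(n,lo,k.sum(),"V top",np.percentile(V[k],[2,50,98]).round(4))
E
```

```text
scene -0.085 120 V top [-0.0113  0.0014  0.0138]
scene -0.045 88 V top [-0.0133 -0.0012  0.0129]
scene 0.0 83 V top [-0.0135  0.0004  0.0111]
scene 0.03 90 V top [-0.0135  0.0002  0.0117]
```

Emit:
apply_moves:
  series:
    - [0,-2,20,0,0,0,0]
    - [0,0,20,0,0,0,0]
    - [0,0,10,0,0,0,0]
    - [0,0,6,0,0,0,0]
    - [0,0,4,0,0,0,0]
    - [0,0,2,0,0,0,0]
    - [0,0,0,0,0,0,0]
    - [0,0,0,0,0,0,0]

```text
time_s: 24.78
position: [0.5134, -0.1276, 0.0953]
tool_rot: [[-0.209, 0.978, 0.0], [0.978, 0.209, -0.0], [-0.0, 0.0, -1.0]]
ft_force: [0.9, 0.2, -0.2]
grip_width: 0.0336
gripper_force: 30.5
```

```bash
python3 - <<'E'
from h import *
to(.5139,-.1272,.0918,102.1); ft(5); sad("pics/sad3.png"); punch()
E
```

```text
t 24.77 p [ 0.5134 -0.1276  0.0953] head 102.05 tilt z [ 5.e-04 -2.e-04 -1.e+00] w 0.0336 q [-26.8  27.9  89.4   0.   62.7 -38.8]
 tool-axes mm [0.3 0.6 3.5] turn z -0.05
F tool [0.098 0.014 0.178] T(as given,in tool) [ 0.0083 -0.0102  0.0163] T raw [-0.0117  0.006  -0.0163] std [0.3684 0.286  0.0351 0.0338]
saddle in tool 81 [[-0.0106, 0.0116, 0.0054], [-0.0013, 0.0191, 0.0142], [0.0073, 0.0226, 0.0265]]
in rib U,V,z [[-0.0093, 0.0105, 0.0686], [0.0, 0.018, 0.0809], [0.0086, 0.0216, 0.0897]]
-120 top z 0.078 65 | -100 top z 0.079 77 | -80 top z 0.0794 87 | -60 top z 0.0793 85 | -40 top z 0.0794 83 | -20 top z 0.0794 92 | 0 top z 0.0735 31 | 20 top z 0.0791 110 | 40 top z 0.0791 109 | 60 top z 0.0858 105 | 80 top z 0.0871 10 | 
ends [-0.1241  0.0729] V [-0.0139  0.0245] (0.04671919345855713, 0.19997377693653107) 13.653858184814453
```

Straddling cleanly, with 3.5 mm left.

Emit:
apply_moves:
  series:
    - [0,0.5,1.5,0,0,0,0]
    - [0,0,1,0,0,0,0]
    - [0,0,0.7,0,0,0,0]
    - [0,0,0,0,0,0,0]
    - [0,0,0,0,0,0,0]

```text
time_s: 25.75
position: [0.5138, -0.1274, 0.0918]
tool_rot: [[-0.209, 0.978, 0.0], [0.978, 0.209, -0.0], [-0.0, 0.0, -1.0]]
ft_force: [-1.0, 0.2, 0.1]
grip_width: 0.0335
gripper_force: 30.5
```

Emit:
apply_moves:
  series:
    - [0,0,0.3,0,0,0,0]
    - [0,0,0,0,0,0,0]
    - [0,0,0,0,0,0,0.45]
    - [0,0,0,0,0,0,0.5]
    - [0,0,0,0,0,0,0.6]
    - [0,0,0,0,0,0,0.8]
    - [0,0,0,0,0,0,0.8]
    - [0,0,0,0,0,0,0.8]
    - [0,0,0,0,0,0,0.8]

```text
time_s: 26.88
position: [0.5138, -0.1274, 0.0915]
tool_rot: [[-0.209, 0.978, -0.0], [0.978, 0.209, 0.0], [0.0, -0.0, -1.0]]
ft_force: [0.1, -0.1, -0.9]
grip_width: 0.0684
gripper_force: 0.0
```

Emit:
apply_moves:
  series:
    - [0,0,-8,0,0,0,0.8]
    - [0,0,-20,0,0,0,0.8]
    - [0,0,-40,0,0,0,0.8]
    - [0,0,-50,0,0,0,0.8]
    - [0,0,-30,0,0,0,0.8]
    - [0,0,0,0,0,0,0.8]
    - [0,0,0,0,0,0,0.8]
    - [0,0,0,0,0,0,0.8]

```text
time_s: 27.88
position: [0.5134, -0.1273, 0.2384]
tool_rot: [[-0.209, 0.978, -0.002], [0.978, 0.209, 0.001], [0.001, -0.002, -1.0]]
ft_force: [-0.2, 0.7, 0.1]
grip_width: 0.0685
gripper_force: 0.0
```

```bash
python3 - <<'E'
from h import *
S=get_image("scene"); C=cloud(S); hsv=cv2.cvtColor(S["frame"],cv2.COLOR_RGB2HSV)
a=np.radians(102.1); u=np.array([np.cos(a),np.sin(a)]); v=np.array([np.sin(a),-np.cos(a)])
d=C[...,:2]-[.5146,-.1286];U=d@u;V=d@v;Z=C[...,2]
k=(hsv[...,0]>15)&(hsv[...,0]<32)&(hsv[...,1]>110)&(abs(U)<.05)&(abs(V)<.04)&(Z>.05)
print(k.sum(),np.percentile(np.c_[U[k],V[k],Z[k]],[1,50,99],axis=0).round(4).tolist()); punch("fin"); to(.5,0,.2,102)
E
```

```text
237 [[-0.0097, -0.0186, 0.0637], [0.0001, 0.015, 0.0879], [0.0084, 0.0218, 0.1272]]
-120 top z 0.0782 66 | -100 top z 0.0792 68 | -80 top z 0.079 87 | -60 top z 0.0793 88 | -40 top z 0.0795 85 | -20 top z 0.0788 106 | 0 top z 0.0779 19 | 20 top z 0.0787 109 | 40 top z 0.0791 114 | 60 top z 0.0847 108 | 80 top z 0.087 12 | 
ends [-0.1238  0.073 ] V [-0.0143  0.0243] (0.04666527733206749, 0.19974566996097565) 14.579172134399414
t 27.98 p [ 0.5135 -0.1273  0.2386] head 102.05 tilt z [-1.6e-03  8.0e-04 -1.0e+00] w 0.0684 q [-26.8  19.4  76.8   0.   83.9 -38.8]
 tool-axes mm [127.3  13.4  38.8] turn z 0.05
```

View pics/fin.png

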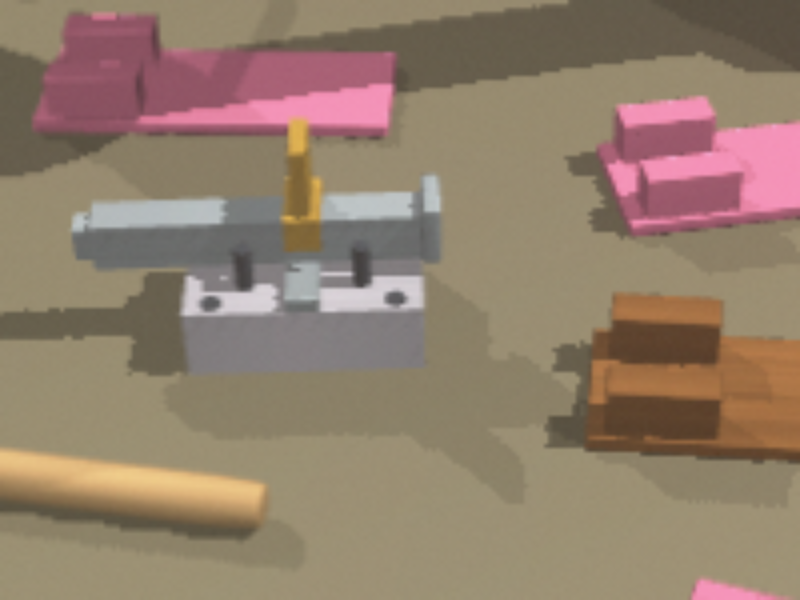

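The saddle (302,195) sits upright on the level punch, right over the rib (302,285), and everything is still. I'm handing it in.

```bash
python3 -c "
from h import *
print(env.close_job())"
```

```text
the job is handed in; nothing more can be done
None
```

The job is handed in: in the last picture the punch lies level on the rib, let go, with the brass saddle upright over the rib's middle; the balance point is about 25 mm from the punch's middle towards the head, and the hand-in returned no verdict.

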